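Set the stock tags on the parts rack

TASK

Set the flip tags on the parts rack so that they match the stock: every bin with all four pockets filled shows the green face of its tag on top, and a bin that is not full shows red. Gently push over, with a fingertip, only the tags that are wrong so that they fall to their other side, leave the right ones as they are, and do not disturb the parts in the bins or the things on the bench.

Things in the scene. Friction and masses are not known exactly. Their poses are not given: they have to be found in the camera images.
- rack: grey metal bin rack, fixed, 184 deep (x, to the bins) x 470 wide (y) x 50 mm high; origin: centre of its underside. Four places at y = +172, +58, -58, -172 mm: in each a bin (x = +36 mm) and straight in front of it, on the sloping rail, its flip tag (x = -58 mm). No fixed part of rail or tag holders is over 58 mm above the bench. Between neighbouring tags that lean together 45 mm stay free
- bin_a: open yellow bin, 104 x 100 x 36 mm, fixed, with four pockets (two by two); holds black-and-yellow transformers, all four pockets taken: a full bin. Which place it stands in varies. Origin: centre of its underside, 6 mm above the bench; its parts reach up to 60 mm above the bench
- bin_b: open yellow bin, 104 x 100 x 36 mm, fixed, with four pockets (two by two); holds dark blue capacitors standing up, all four pockets taken: a full bin. Which place it stands in varies. Origin: centre of its underside, 6 mm above the bench; its parts reach up to 60 mm above the bench
- bin_c: open yellow bin, 104 x 100 x 36 mm, fixed, with four pockets (two by two); holds white charger modules, all four pockets taken: a full bin. Which place it stands in varies. Origin: centre of its underside, 6 mm above the bench; its parts reach up to 60 mm above the bench
- bin_d: open yellow bin, 104 x 100 x 36 mm, fixed, with four pockets (two by two); holds one last blue relay in a front pocket, three pockets empty: not a full bin. Which place it stands in varies. Origin: centre of its underside, 6 mm above the bench; its parts reach up to 60 mm above the bench
- tag_a (a joint): flip tag A (rad): 0 upright, +0.85 leaning left (rack's +y) on its stop, GREEN face (white dot) up; -0.85 leaning right (-y) on its stop, RED face (white bar) up. Swings freely without a spring and falls to the side of upright it is pushed past. Leaf: 48 mm along the pin, 42 mm from pin to free edge, 3.6 mm thick, smooth slippery plastic, 5 mm bead on that edge
- holder_a: black holder of flip tag A; its place on the rail varies. Origin: middle of the tag's hinge pin, 44 mm above the bench; x, y as the rack's, z up. The pin runs along x, rising 0.30 rad away from the robot. At rest the leaf's free edge is 32 mm left (green up) or right (red up) of the pin, about 70 mm above the bench, with open space under the leaf's outer half
- tag_b (a joint): flip tag B (rad): 0 upright, +0.85 leaning left (rack's +y) on its stop, GREEN face (white dot) up; -0.85 leaning right (-y) on its stop, RED face (white bar) up. Swings freely without a spring and falls to the side of upright it is pushed past. Leaf: 48 mm along the pin, 42 mm from pin to free edge, 3.6 mm thick, smooth slippery plastic, 5 mm bead on that edge
- holder_b: black holder of flip tag B; its place on the rail varies. Origin: middle of the tag's hinge pin, 44 mm above the bench; x, y as the rack's, z up. The pin runs along x, rising 0.30 rad away from the robot. At rest the leaf's free edge is 32 mm left (green up) or right (red up) of the pin, about 70 mm above the bench, with open space under the leaf's outer half
- tag_c (a joint): flip tag C (rad): 0 upright, +0.85 leaning left (rack's +y) on its stop, GREEN face (white dot) up; -0.85 leaning right (-y) on its stop, RED face (white bar) up. Swings freely without a spring and falls to the side of upright it is pushed past. Leaf: 48 mm along the pin, 42 mm from pin to free edge, 3.6 mm thick, smooth slippery plastic, 5 mm bead on that edge
- holder_c: black holder of flip tag C; its place on the rail varies. Origin: middle of the tag's hinge pin, 44 mm above the bench; x, y as the rack's, z up. The pin runs along x, rising 0.30 rad away from the robot. At rest the leaf's free edge is 32 mm left (green up) or right (red up) of the pin, about 70 mm above the bench, with open space under the leaf's outer half
- tag_d (a joint): flip tag D (rad): 0 upright, +0.85 leaning left (rack's +y) on its stop, GREEN face (white dot) up; -0.85 leaning right (-y) on its stop, RED face (white bar) up. Swings freely without a spring and falls to the side of upright it is pushed past. Leaf: 48 mm along the pin, 42 mm from pin to free edge, 3.6 mm thick, smooth slippery plastic, 5 mm bead on that edge
- holder_d: black holder of flip tag D; its place on the rail varies. Origin: middle of the tag's hinge pin, 44 mm above the bench; x, y as the rack's, z up. The pin runs along x, rising 0.30 rad away from the robot. At rest the leaf's free edge is 32 mm left (green up) or right (red up) of the pin, about 70 mm above the bench, with open space under the leaf's outer half
- tape_roll: roll of pale tape, 46 mm across, 19 mm high, loose on the bench in front of the rack, a bystander; origin: centre of its underside
- loupe: black eye loupe, 37 mm across, 35 mm high, loose on the bench in front of the rack, a bystander; origin: centre of its underside
- driver: small green screwdriver lying flat, 129 x 20 x 19 mm, loose on the bench in front of the rack, a bystander; origin: centre of its underside
- paste: small white jar with a black lid, 31 mm across, 26 mm high, loose on the bench in front of the rack, a bystander; origin: centre of its underside
- transformer_1: black-and-yellow transformer, 38 x 41 x 35 mm, loose in a front pocket of its bin, not to be disturbed; origin: centre of its underside
- transformer_2: black-and-yellow transformer, 38 x 41 x 35 mm, loose in a front pocket of its bin, not to be disturbed; origin: centre of its underside
- capacitor_1: dark blue capacitor, 30 mm across, 48 mm high, loose in a front pocket of its bin, not to be disturbed; origin: centre of its underside
- capacitor_2: dark blue capacitor, 30 mm across, 48 mm high, loose in a front pocket of its bin, not to be disturbed; origin: centre of its underside
- charger_1: white charger module, 30 x 44 x 26 mm, loose in a front pocket of its bin, not to be disturbed; origin: centre of its underside
- charger_2: white charger module, 30 x 44 x 26 mm, loose in a front pocket of its bin, not to be disturbed; origin: centre of its underside
- relay_1: blue relay, 16 x 28 x 24 mm, loose in a front pocket of its bin, not to be disturbed; origin: centre of its underside

How it is judged:
By the outcome, as a careful person would: the job done as asked, in the order asked, and still so for the second after the job is handed in, with the robot touching nothing.
It also fails if it takes over 58 s, if anything falls off the work surface, if the arm or the gripper's body presses on something with over 40 N, if the wrist force passes 120 N, or if a joint passes its speed limit or range.

ROBOT

A 6-joint arm with a two-finger parallel gripper is mounted at the origin on a cart in front of the work surface, level with it; the furniture and walls round the work are solid. World frame = base frame: x ahead of the robot, y to its left, z up, the work surface at z = 0. Lengths are in mm, angles in rad, forces in N, time in s.
With the tool pointing down it reaches from about 350 to 950 mm from the base axis. Payload 17.4 kg.
Tool frame: the origin (TCP) lies on the mounting face of the last link; the fingertips stand 186 mm ahead of it and the grasp point (between the pads) lies 167 mm ahead of it; z points along the fingers, y is the line along which they close (so a half turn about z gives the same grasp; the last joint's range is limited). The gripper opens to 93 mm and grips with 3 to 60 N. Pads are 15 mm wide; open, the fingers measure 128 mm over their backs; the gripper's body (75 mm by 188 mm) begins 65 mm behind the grasp point.
Start: joints at [1.175, 0.116, 1.442, -0, 1.584, -0.038], TCP at [236.403, 632.256, 404.746] pointing down, gripper open.
Joint ranges: [-2.83, 2.83], [-0.83, 2.19], [0.07, 2.5], [-1.14, 4.28], [0.01, 3], [-2.97, 2.97]. Speed limits (rad/s): [1.89, 1.89, 2.22, 3.14, 3.14, 3.14].

INTERFACE

Orientations are given as a 3x3 rotation matrix whose columns are the frame's x, y, z axes.
In Python, from station import status, eyes, close_job gives the robot as it stands.
- The arm moves only by the tool jog_arm, never from a script. Its argument "rows" is a list of rows, each a list of 3 entries, a list of its own where there are three numbers: the finger opening in mm, from 0 to 93, then the shift along the tool's x, y, z in mm, then the turn about the tool's z in rad. A call has 1 to 20 rows; each row is the pose to reach, as a shift and turn from the pose commanded when the call began, along the tool's axes at that moment; what a row does not reach only later rows make up. A row lasts 1/8 s, in which the tool goes at most 62.5 mm and 10.7 degrees, less where a joint would pass 70% of its speed; a pose out of reach is approached as far as the arm can. A call with a gripper value outside its range is refused whole. The fingers move at their own pace and stop on an object; "squeeze" is the grip in N (left out, the last holds). Time passes only in rows, so rows that repeat a pose let the fingers close. It gives the time, the measured TCP pose, the force, the opening and the grip force at its end, in the units of the state.
- status.state(): the state, without advancing time (a new reading comes with each control period).
- eyes.capture(name): name is "scene" or "top" or "wrist"; returns a dict with "color" (480x640x3 uint8, red, green, blue), "range_z" (480x640 float32, mm along the optical axis (not along the pixel's ray), 0 where there is no reading), "vfov" (degrees; the focal length in pixels is half the picture's height over the tangent of half this angle, whatever the lens; pixels are square), "cx", "cy" (the principal point, pixels), "rvec" (rotation vector, rad) and "tvec" (3), from world to camera coordinates, as OpenCV has them. Camera axes: x right, y down, z forward; pixel columns grow to the right and rows downward; lengths in mm; the calibration is good to about 2 mm. The wrist camera is an equidistant fisheye: a pixel r from the principal point sees the ray r / f radians off the axis. A picture is of the moment at which its call begins.
- close_job(): hands the job in; it is judged then, once.
The state is a dict: "time": time; "qpos": joint angles; "joint_velocities": joint speeds; "effort": joint torques, N m; "eef_pos": TCP position; "eef_rot": TCP orientation; "wrist_force": force on the tool from outside, world axes, zero at the start; "ft_torque": the same for the moment, N m; "opening": opening from 0.0 (shut) to 1.0 (fully open); "grasp_force": force on a finger pad.
Only numpy, scipy, OpenCV 4.12 (cv2) and the standard library are available. Lean on these libraries where they do the work, as an engineer would, in place of code of your own. Each camera call takes 0.05 s, during which the arm holds its last target. There are 200 camera calls.

## Working session

There is one attempt and no reset: what is moved stays moved. The work goes in short steps, Python scripts to look and compute and a tool call to move; the robot and the scene stay as the last step left them, time stands still between calls to the robot, and variables do not carry over. Pictures are saved under pics/ and viewed, at most 10 in all, crops included, and the job is handed in when it is done.

Besides the shell and the picture viewer there is one more tool, called after "Request:" as name(argument=value, ...) on one line, values as JSON. jog_arm: Moves the arm, as the interface text tells. Its arguments: {"type":"object","properties":{"rows":{"type":"array"},"squeeze":{"type":"number"}},"required":["rows"]}

```bash
mkdir -p pics; cat > h.py <<'E'
import numpy as np, cv2
from station import status, eyes, close_job
def cap(n):
    d=eyes.capture(n); h,w=d["color"].shape[:2]
    d["f"]=h/2/np.tan(np.radians(d["vfov"])/2); d["R"]=cv2.Rodrigues(np.array(d["rvec"],float))[0]; d["t"]=np.array(d["tvec"],float).ravel(); return d
def cloud(d):
    z=d["range_z"]; v,u=np.mgrid[:z.shape[0],:z.shape[1]]
    P=np.stack([(u-d["cx"])/d["f"]*z,(v-d["cy"])/d["f"]*z,z],-1)
    P=(P-d["t"])@d["R"]; P[z==0]=np.nan; return P
def save(n,im): cv2.imwrite("pics/"+n,im[...,::-1])
E
python3 - <<'E'
from h import *
a=cap("top"); b=cap("scene"); np.savez("s0",top=a["color"],ptop=cloud(a),scene=b["color"],pscene=cloud(b))
save("top0.png",a["color"]);save("scene0.png",b["color"])
for d in(a,b): print(-d["R"].T@d["t"],d["R"].round(2).tolist())
s=status.state(); print(s["eef_rot"],s["eef_pos"],s["time"],s["opening"])
E
```

```text
[400.71656862  67.30636828 919.91098794] [[0.01, -1.0, 0.0], [-1.0, -0.02, -0.1], [0.1, -0.0, -1.0]]
[ -37.06231325 -507.46949076  412.17729132] [[0.73, -0.68, -0.02], [-0.28, -0.27, -0.92], [0.62, 0.68, -0.39]]
[[-9.36665894e-01  3.50223971e-01 -4.15680391e-04]
 [ 3.50224212e-01  9.36665432e-01 -9.32881589e-04]
 [ 6.26359574e-05 -1.01937971e-03 -9.99999478e-01]] [236.40839961 632.25265217 404.09713848] 0.1 0.9998600852713853
```

View pics/top0.png

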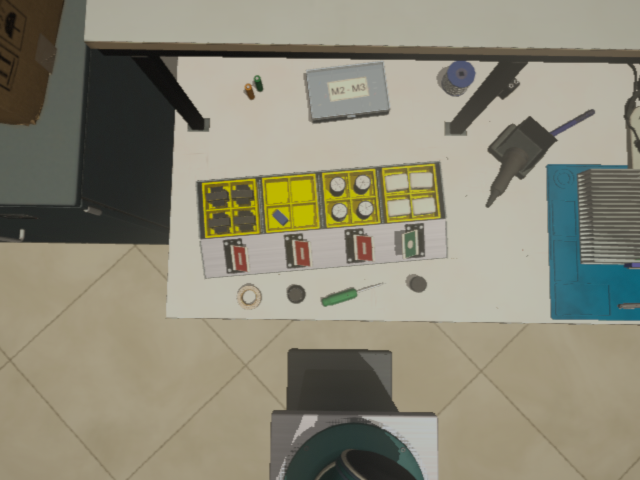

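View pics/scene0.png

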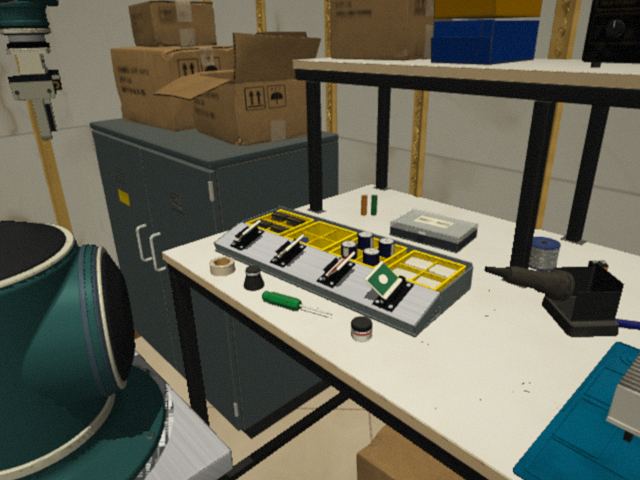

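Top view: the places, left to right, are transformers with red up at (236,257), relay with red up (298,251), capacitors with red up (360,246), and chargers with green up (413,242). So the transformer tag and the capacitor tag are wrong, and both have to be pushed towards +y. The scene view agrees: only the charger tag leans left.

```bash
python3 - <<'E'
from h import *
s=np.load("s0.npz"); im=s["top"]; P=s["ptop"]
hsv=cv2.cvtColor(im,cv2.COLOR_RGB2HSV)
roi=np.zeros(im.shape[:2],bool); roi[155:285,190:455]=1
y=roi&(cv2.inRange(hsv,(24,150,80),(36,255,255))>0)
q=P[y];q=q[np.isfinite(q).all(1)];q=q[(q[:,2]>30)&(q[:,2]<55)]
r=cv2.minAreaRect(q[:,:2].astype(np.float32));print("bins",r,np.median(q[:,2]))
print(cv2.boxPoints(r))
def blobs(m,n):
    k,l,st,c=cv2.connectedComponentsWithStats(m.astype(np.uint8))
    for i in range(1,k):
        if st[i,4]>40:
            p=P[l==i];p=p[np.isfinite(p).all(1)];print(n,st[i,4],c[i].round(),p.mean(0).round(1),p.min(0).round(),p.max(0).round())
            if n!="yel":
                u,sv,v=np.linalg.svd(p-p.mean(0),full_matrices=False); print("  normal",(v[2]*np.sign(v[2,2])).round(2))
blobs(roi&((hsv[...,0]<8)|(hsv[...,0]>172))&(hsv[...,1]>120)&(hsv[...,2]>60),"red")
blobs(roi&(cv2.inRange(hsv,(60,80,30),(90,255,255))>0),"green")
Q=s["pscene"]; k=np.isfinite(Q[...,2])
z=P[45,200:450];print("shelf",P[45,330],P[20,330])
st=status.state();print(st["qpos"])
E
```

```text
bins ((556.7362060546875, 70.79493713378906), (106.89558410644531, 448.7517395019531), 5.773804187774658) 41.35492935884215
[[ 480.98706  288.65558]
 [ 526.1321  -157.81955]
 [ 632.48535 -147.0657 ]
 [ 587.34033  299.40942]]
red 250 [364. 247.] [465.9 -10.9  58.9] [445. -24.  42.] [487.   2.  75.]
  normal [-0.29  0.65  0.71]
red 224 [302. 253.] [454.1 103.5  58.9] [434.  92.  44.] [476. 115.  73.]
  normal [-0.29  0.64  0.71]
red 191 [240. 258.] [442.7 217.6  59.3] [421. 205.  44.] [463. 230.  74.]
  normal [-0.28  0.65  0.71]
shelf [701.02742274  60.73835536 352.32592325] [734.18249976  61.19344906 352.75710324]
[ 1.17518710e+00  1.16417320e-01  1.44219158e+00  2.40711725e-05
  1.58400477e+00 -3.77984841e-02]
```

Request:
jog_arm(rows=[[0,[-232,-353,0],1.112],[0,[-232,-353,0],1.112],[0,[-232,-353,0],1.112],[0,[-232,-353,0],1.112],[0,[-232,-353,0],1.112],[0,[-232,-353,0],1.112],[0,[-232,-353,0],1.112],[0,[-232,-353,0],1.112],[0,[-232,-353,0],1.112],[0,[-232,-353,0],1.112],[0,[-365.5,-349,0],1.112],[0,[-365.5,-349,0],1.112],[0,[-365.5,-349,0],1.112],[0,[-365.5,-349,0],1.112],[0,[-365.5,-349,0],1.112],[0,[-365.5,-349,0],1.112],[0,[-365.5,-349,0],1.112]])

```text
time: 2.22
eef_pos: [455.9, 177.7, 405.1]
eef_rot: [[-0.102, 0.995, 0.001], [0.995, 0.102, 0.0], [0.0, 0.001, -1.0]]
wrist_force: [-0.1, 0.8, 1.1]
opening: 0.001
grasp_force: 0.0
```

Request:
jog_arm(rows=[[0,[0,0,40],0],[0,[0,0,80],0],[0,[0,0,115],0],[0,[0,0,135],0],[0,[0,0,148],0],[0,[0,0,155],0],[0,[0,0,155],0],[0,[0,0,155],0]])

```text
time: 3.22
eef_pos: [456.8, 177.4, 250.6]
eef_rot: [[-0.101, 0.995, 0.001], [0.995, 0.101, 0.0], [0.0, 0.001, -1.0]]
wrist_force: [-0.1, -0.4, 0.5]
opening: 0.002
grasp_force: 0.0
```

```bash
python3 - <<'E'
from h import *
b=cap("scene")["color"]; a=cap("top")["color"]
r=lambda i:cv2.resize(i,(400,560),interpolation=cv2.INTER_CUBIC)
save("v1.png",np.hstack([r(b[150:360,210:360]),r(a[150:290,190:290])]))
E
```

```text
(no output)
```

View pics/v1.png

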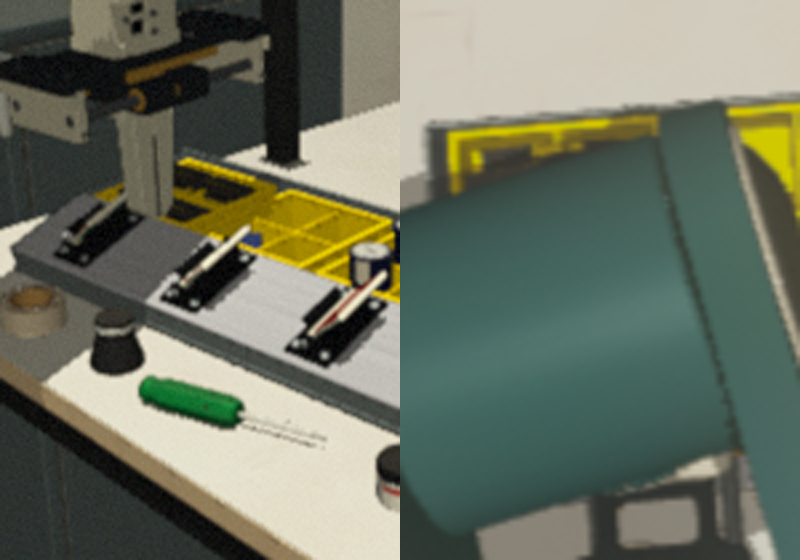

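The crop shows the closed fingers standing between the first tag (100,225) and the second (215,265), clear of both. The arm hides the top view. Next is a slow push towards the rack's +y.

Request:
jog_arm(rows=[[0,[8,0,0],0],[0,[14,0,0],0],[0,[19,0,0],0],[0,[24,0,0],0],[0,[29,0,0],0],[0,[34,0,0],0],[0,[39,0,0],0],[0,[44,0,0],0],[0,[48,0,0],0],[0,[51,0,0],0],[0,[54,0,0],0],[0,[57,0,0],0],[0,[57,0,0],0],[0,[57,0,0],0],[0,[45,0,0],0],[0,[20,0,0],0],[0,[0,0,0],0],[0,[0,0,0],0]])

```text
time: 5.58
eef_pos: [456.7, 176.0, 249.8]
eef_rot: [[-0.099, 0.995, 0.0], [0.995, 0.099, -0.0], [-0.0, 0.0, -1.0]]
wrist_force: [0.4, -0.3, -0.7]
opening: 0.007
grasp_force: 0.0
```

```bash
python3 - <<'E'
from h import *
b=cap("scene")["color"]
save("v2.png",cv2.resize(b[180:330,200:420],(660,450),interpolation=cv2.INTER_CUBIC))
E
```

```text
(no output)
```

View pics/v2.png

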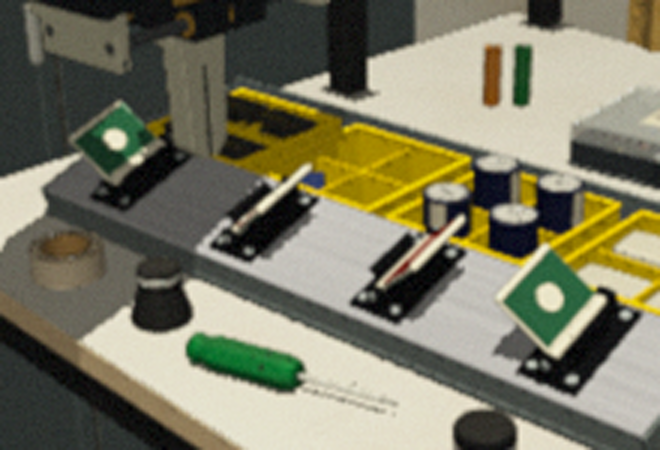

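The transformer tag at (115,140) now shows green with its white dot, and everything else is unchanged. Next I lift and move over to the gap right of the capacitor tag.

Request:
jog_arm(rows=[[0,[0,0,-40],0],[0,[0,0,-90],0],[0,[0,0,-90],0],[0,[-50,0,-90],0],[0,[-100,0,-90],0],[0,[-150,0,-90],0],[0,[-200,0,-90],0],[0,[-229,0,-90],0],[0,[-229,0,-90],0],[0,[-229,0,-90],0],[0,[-229,0,-90],0],[0,[-229,0,-90],0]])

```text
time: 7.12
eef_pos: [479.6, -49.8, 339.7]
eef_rot: [[-0.102, 0.995, 0.0], [0.995, 0.102, 0.0], [0.0, 0.0, -1.0]]
wrist_force: [-0.1, -0.1, 0.1]
opening: 0.004
grasp_force: 0.0
```

Request:
jog_arm(rows=[[0,[-3,0,20],0],[0,[-3,0,45],0],[0,[-3,0,65],0],[0,[-3,0,80],0],[0,[-3,0,90],0],[0,[-3,0,90],0],[0,[-3,0,90],0]])

```text
time: 8.0
eef_pos: [480.1, -53.5, 250.4]
eef_rot: [[-0.101, 0.995, 0.001], [0.995, 0.101, -0.0], [-0.0, 0.001, -1.0]]
wrist_force: [-0.2, 0.2, 0.2]
opening: 0.005
grasp_force: 0.0
```

Request:
jog_arm(rows=[[0,[8,0,0],0],[0,[14,0,0],0],[0,[19,0,0],0],[0,[24,0,0],0],[0,[29,0,0],0],[0,[34,0,0],0],[0,[39,0,0],0],[0,[44,0,0],0],[0,[48,0,0],0],[0,[52,0,0],0],[0,[55,0,0],0],[0,[58,0,0],0],[0,[58,0,0],0],[0,[58,0,0],0],[0,[45,0,0],0],[0,[22,0,0],0],[0,[1,0,0],0],[0,[1,0,0],0],[0,[1,0,0],0]])

```text
time: 10.38
eef_pos: [479.8, -52.6, 249.7]
eef_rot: [[-0.1, 0.995, -0.0], [0.995, 0.1, 0.0], [0.0, -0.0, -1.0]]
wrist_force: [0.0, 0.6, -1.2]
opening: 0.003
grasp_force: 0.0
```

Request:
jog_arm(rows=[[0,[0,0,-40],0],[0,[0,0,-90],0],[0,[0,0,-140],0],[0,[0,0,-150],0],[0,[-50,0,-150],0],[0,[-110,0,-150],0],[0,[-170,0,-150],0],[0,[-220,0,-150],0],[0,[-220,0,-150],0],[0,[-220,0,-150],0],[0,[-220,0,-150],0]])

```text
time: 11.75
eef_pos: [502.1, -270.1, 399.7]
eef_rot: [[-0.102, 0.995, 0.0], [0.995, 0.102, 0.0], [0.0, 0.0, -1.0]]
wrist_force: [0.4, -0.5, 0.5]
opening: 0.002
grasp_force: 0.0
```

```bash
python3 - <<'E'
from h import *
b=cap("scene")["color"];a=cap("top")["color"]
r=lambda i:cv2.resize(i,(400,300),interpolation=cv2.INTER_CUBIC)
save("v3.png",np.hstack([r(b[180:345,200:420]),r(a[130:320,190:455])]))
E
```

```text
(no output)
```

View pics/v3.png

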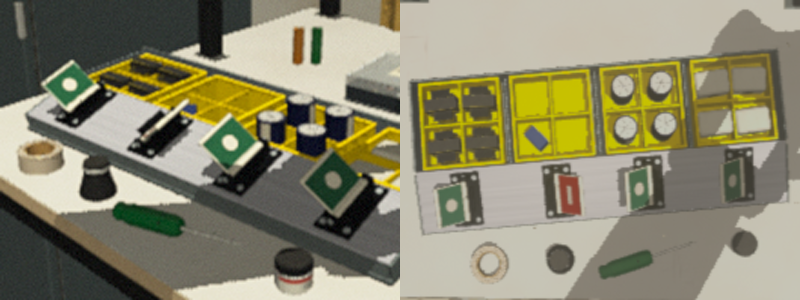

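The tags at (455,205), (640,188) and (735,180) show green and the relay tag at (570,195) shows red. The parts and the things on the bench have not moved, and the arm is clear.

```bash
python3 -c "
from station import close_job
print(close_job())"
```

```text
the job is handed in; nothing more can be done
None
```

I pushed the transformer and capacitor tags over to green and left the relay tag (red) and charger tag (green) as they were; the last pictures showed all four correct and nothing else moved, and I handed the job in at about 12 s.

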